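Tip the brass casting stubs into the scrap box and put its lid on

ROBOT

A 6-joint arm with a two-finger parallel gripper is mounted at the origin on the work surface. World frame = base frame: x ahead of the robot, y to its left, z up, the work surface at z = 0. Lengths are in m, angles in rad, forces in N, time in s.
With the tool pointing down it reaches from about 0.35 to 0.975 m from the base axis. Payload 4.9 kg.
Tool frame: the origin (TCP) lies on the centre line of the jaws, within the pads' length; the fingertips stand ctrl.tcp_to_tips ahead of it and the grasp point (between the pads) lies 3 mm ahead of it (ctrl.tcp_to_tips is the distance from the TCP to the fingertips, in m); z points along the fingers, y is the direction in which the jaws open and shut (so a half turn about z gives the same grasp; the last joint's range is limited). The gripper opens to 85 mm and grips with 20 to 120 N. Pads are 22 mm wide; open, the fingers measure 114 mm over their backs; the gripper's body (76 mm by 85 mm) begins 54 mm behind the grasp point. The pads swing forward as they close: fully open they stand 13 mm farther back than shut.
Start: joints at [-1.245, 0.053, 1.613, -0, 1.476, -0.119], TCP at [0.269, -0.564, 0.253] pointing down, gripper open.
Joint ranges: [-3.01, 3.01], [-1.01, 2.22], [0.06, 2.58], [-1.02, 4.17], [0.09, 2.62], [-3.14, 3.14]. Speed limits (rad/s): [2.57, 2.57, 3.14, 3.14, 3.14, 3.14].

INTERFACE

Orientations are given as a rotation vector (axis times angle).
In Python, from station import ctrl, vision gives the robot as it stands.
- The arm moves only by the tool jog_arm, never from a script. Its argument "deltas" is a list of rows, each a list of 7 numbers: the turn, a rotation vector about the tool's x, y, z in rad, then the shift along the tool's x, y, z in cm, then the opening, from 0 (shut) to 1 (fully open). A call has 1 to 12 rows; each row shifts and turns the commanded pose from where the row before left it, along the tool's axes as they then stand; what a row does not reach is not made up. A row lasts 1/12 s, in which the tool goes at most 41.7 mm and 7.16 degrees, less where a joint would pass 70% of its speed; a pose out of reach is approached as far as the arm can. A call with a gripper value outside its range is refused whole. The fingers move at their own pace and stop on an object; "grip_force" is the grip in N (left out, the last holds). Time passes only in rows, so rows that do not move let the fingers close. It gives the time, the measured TCP pose, the force and the opening at its end, in the units of the state.
- ctrl.get_obs(): the state, without advancing time (a new reading comes with each control period).
- vision.get_image(name): name is "side" or "top"; returns (picture, depth): 420x560x3 uint8, red, green, blue; 420x560 float32, m along the optical axis (not along the pixel's ray), 0 where there is no reading.
- vision.calibration(name): a dict with "fx", "fy", "cx", "cy" (pixels), "rvec" (rotation vector, rad) and "tvec" (3), from world to camera coordinates, as OpenCV has them. Camera axes: x right, y down, z forward; pixel columns grow to the right and rows downward; lengths in m; the calibration is good to about 2 mm. A picture is of the moment at which its call begins. calibration takes no time and is no camera call.
- ctrl.finish_job(): hands the job in, once; it reports no verdict.
The state is a dict: "t": time; "q": joint angles; "dq": joint speeds; "effort": joint torques, N m; "tool_pos": TCP position; "tool_rot": TCP orientation; "contact_force": force on the tool from outside, world axes, zero at the start; "wrist_torque": the same for the moment, N m; "opening": finger opening in m.
Only numpy, scipy, OpenCV 4.12 (cv2) and the standard library are available. Lean on these libraries where they do the work, as an engineer would, in place of code of your own. Each camera call takes 0.05 s, during which the arm holds its last target. There are 200 camera calls.

TASK

Close up the goldsmith's scrap box for the day: pick up the hand scoop, tip its three brass stubs into the open steel box without touching them with the gripper, and set the scoop back down on the bench, right way up. Then lift the box's lid, which has a wooden bar handle, off the sloped rest and put it on the box, fully home and flush all round. Leave the other things on the bench where they are.

Things in the scene. Friction and masses are not known exactly. Their poses are not given: they have to be found in the camera images.
- tin: the scrap box, an open-topped rectangular sheet-steel box screwed to the bench: outside 120 mm (its x) by 160 mm (its y), 70 mm high, walls and floor 4 mm thick, so the mouth is 112 by 152 mm inside; a 3 mm foot flange sticks out 12 mm along x at the bottom; origin at the centre of its underside, z up
- tin_rim (a point): centre of the box's mouth, at the height of its rim, 70 mm above the bench; axes as the box's
- rest: fixed sloped rest of dark steel on four legs: a plate 130 by 180 mm inclined 35 degrees, falling along the rest's +x, away from the robot (low edge at its +x side, 10 mm lip there); plate centre 80 mm above the bench; origin on the bench under the plate's centre, z up
- lid: loose steel lid, 300 g: plate 130 (its x) by 170 (its y) by 6 mm; under it a stepped plug (106 x 146 mm for 6 mm, then 98 x 138 mm for 6 mm more) fits the mouth with 3 mm play each side, either way round. Origin: centre of the plate's underside (the face that meets the rim), z out of its top. Starts on the sloped rest, tilted 35 degrees, top facing up and to the rest's +x
- lid_seat (a point): centre of the lid plate's underside (same point as the lid's origin); it coincides with tin_rim when the lid is on
- lid_grip (a point): centre of the lid's wooden handle bar, 31 mm above the plate's underside along the lid's z; the bar is 16 mm wide (lid x), 90 mm long (lid y), 24 mm high (18 to 42 mm above the underside), on two short feet 34 mm either side of the centre; the lid's top face is 25 mm below this point. Axes as the lid's
- scoop: an aluminium hand scoop, 160 g, lying flat on the bench with the stubs in it: pan 100 mm long (its x) by 70 mm wide (its y), floor 4 mm thick, walls 3 mm thick and 30 mm high at both sides and the back, open at the front (+x); straight level wooden handle behind it, to -x; origin at the centre of the pan's underside, z up
- scoop_grip (a point): where to hold the scoop's handle: 90 mm behind the pan's centre and 34 mm above the pan's underside; the handle is 20 mm wide (y), 24 mm high, and runs from 50 to 145 mm behind the pan's centre; axes as the scoop's
- scoop_mouth (a point): middle of the scoop floor's open front edge, 50 mm ahead of the pan's centre, on the floor's upper face; axes as the scoop's
- stub1: a cast brass stub: a stubby round button, foot diameter 25 mm, top diameter 21 mm, 14 mm high, 35 g; origin at the centre of its foot, z up; one of three alike, starts standing on the scoop's floor
- stub2: a cast brass stub: a stubby round button, foot diameter 25 mm, top diameter 21 mm, 14 mm high, 35 g; origin at the centre of its foot, z up; one of three alike, starts standing on the scoop's floor
- stub3: a cast brass stub: a stubby round button, foot diameter 25 mm, top diameter 21 mm, 14 mm high, 35 g; origin at the centre of its foot, z up; one of three alike, starts standing on the scoop's floor
- burr_stand: bystander: round stepped blue stand full of burrs, 110 mm across, about 95 mm high; origin under its centre
- jar: bystander: glass jar with a white cap, 72 mm across, 100 mm high; origin under its centre
- pot: bystander: small white pot with a black cap, 48 mm across, 48 mm high; origin under its centre
- hammer: bystander: hammer lying on the bench behind the box, along its x, head to +x, within 150 mm of its origin
- driver: bystander: wooden-handled screwdriver lying in front of the box, 150 mm long, along its x
- brush: bystander: bench brush lying in front, 140 mm long, along its x
Things that resemble listed ones, but are neither listed nor needed, are in the scene too. What is shaped like the lid but orange is not meant.

How it is judged:
On the way, in this order (a step that is already met when the one before it is completed fails the run):
1. all three brass stubs lie in the box (x of stub1 in the frame of tin between -0.06 and 0.06 m and y of stub1 in the frame of tin between -0.08 and 0.08 m and z of stub1 in the frame of tin between -0.005 and 0.055 m and x of stub2 in the frame of tin between -0.06 and 0.06 m and y of stub2 in the frame of tin between -0.08 and 0.08 m and z of stub2 in the frame of tin between -0.005 and 0.055 m and x of stub3 in the frame of tin between -0.06 and 0.06 m and y of stub3 in the frame of tin between -0.08 and 0.08 m and z of stub3 in the frame of tin between -0.005 and 0.055 m), for 0.2 s.
2. the scoop is back on the bench, right way up and at rest (height (world z) of scoop between -0.005 and 0.012 m and angle between scoop's own z axis and vertical below 0.1 rad and linear speed of scoop below 0.02 m/s), for 0.2 s.
At the end, for the whole second after the job is handed in: All three stubs are in the box; the lid is on it, its underside within 3 mm of the rim, centred within 8 mm, level within 2 degrees and square to the box within 4 degrees, at rest; the scoop lies at rest on the bench, right way up (within 12 mm of the surface, level within 6 degrees) (all of step 1 and all of step 2 and z of lid_seat in the frame of tin_rim between -0.004 and 0.003 m and horizontal distance between lid_seat and tin_rim below 0.008 m and angle between lid's own z axis and vertical below 0.035 rad and angle between the x axis of lid and the x axis of tin, either way round below 0.07 rad and linear speed of lid below 0.02 m/s); the robot touches nothing.
It fails at once if the gripper's fingers touch a brass stub (contact force between the fingers and stub1 above 0.3 N or contact force between the fingers and stub2 above 0.3 N or contact force between the fingers and stub3 above 0.3 N).
It fails at once if a bystander (burr stand, jar, pot, hammer, screwdriver, brush) is moved more than 40 mm (distance of any of burr_stand, jar, pot, hammer, driver, brush from where it was at the start of the episode above 0.04 m).
It also fails if it takes over 72 s, if anything falls off the work surface, if the arm or the gripper's body presses on something with over 40 N, if the wrist force passes 120 N, or if a joint passes its speed limit or range.

## Working session

There is one attempt and no reset: what is moved stays moved. The work goes in short steps, Python scripts to look and compute and a tool call to move; the robot and the scene stay as the last step left them, time stands still between calls to the robot, and variables do not carry over. Pictures are saved under pics/ and viewed, about 8 in all and at most 12, crops included, and the job is handed in when it is done.

Besides the shell and the picture viewer there is one more tool, called after "Call:" by a JSON object that holds its "fn" and its "kwargs", one argument or row to a line. jog_arm: Moves the arm, as the interface text tells. Its arguments: {"type":"object","properties":{"deltas":{"type":"array"},"grip_force":{"type":"number"}},"required":["deltas"]}

```bash
ls; mkdir -p pics
python3 - <<'E'
from station import ctrl, vision
import cv2,numpy as np
print(ctrl.tcp_to_tips, ctrl.get_obs())
for n in("side","top"):
    im,d=vision.get_image(n); cv2.imwrite(f"pics/{n}0.png",im[:,:,::-1]); np.savez(f"{n}0.npz",im=im,d=d)
    c=vision.calibration(n); print(n,c)
    R=cv2.Rodrigues(np.array(c["rvec"]))[0]; print("cam pos",-R.T@np.array(c["tvec"]))
E
```

```text
pics
0.022 {'t': 0.0, 'q': array([-1.24498370e+00,  5.33505213e-02,  1.61431907e+00, -3.84155437e-05,
        1.47601896e+00, -1.18981626e-01]), 'dq': array([-0.00084921, -0.00128942,  0.0007823 ,  0.00170874,  0.0002513 ,
       -0.00027566]), 'effort': array([-3.01961472e-04, -3.93685734e+01, -3.70173991e+01, -1.38443775e-04,
        7.14834416e-03, -9.76216057e-06]), 'tool_pos': array([ 0.26873027, -0.56361897,  0.25205194]), 'tool_rot': array([-3.06218920e+00, -6.92482564e-01,  3.99342105e-04]), 'contact_force': array([-0.08011545, -0.61391928,  0.39698117]), 'wrist_torque': array([-0.05206515, -0.0625892 ,  0.04389103]), 'opening': 0.08547712160430168}
side {'fx': 500.8990655936992, 'fy': 500.8990655936992, 'cx': 278.61085703264814, 'cy': 206.36457391556257, 'rvec': array([ 0.45623242, -2.59694541,  1.34130586]), 'tvec': array([0.47804737, 0.16926698, 0.99286331])}
cam pos [0.1823676  0.83144051 0.72000478]
top {'fx': 401.4314057076886, 'fy': 401.4314057076886, 'cx': 283.54519405277625, 'cy': 209.02197312128783, 'rvec': array([ 2.18203677, -2.15871873,  0.07281213]), 'tvec': array([0.00537038, 0.48927089, 0.98425418])}
cam pos [ 0.40501774 -0.00678681  1.02180512]
```

View pics/top0.png

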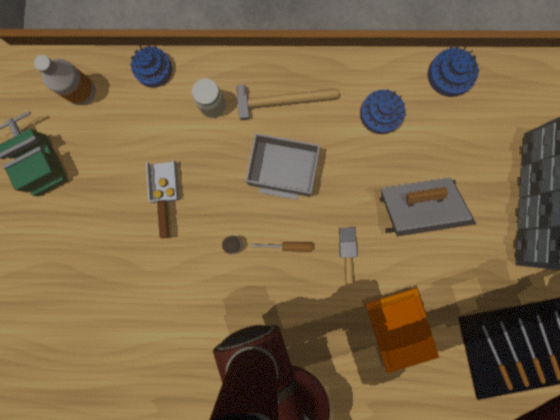

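View pics/side0.png

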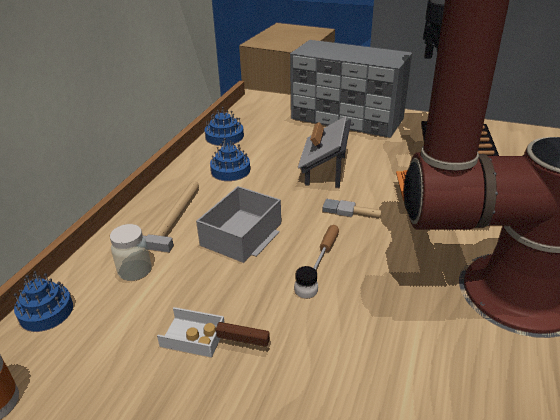

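The top view shows the scoop at about (162,182), with its handle towards the robot at (163,220). The box is at (284,165), and the lid is on the rest at (427,205) with its bar at (427,195). The side view agrees: the scoop's mouth faces away from the robot and the bystanders are spread around it.

```bash
cat > h.py <<'E'
import numpy as np,cv2
from scipy.spatial.transform import Rotation as Ro
from station import ctrl,vision
def cloud(n,im=None,d=None):
    if im is None: im,d=vision.get_image(n)
    c=vision.calibration(n); R=cv2.Rodrigues(np.array(c["rvec"]))[0]
    v,u=np.mgrid[:d.shape[0],:d.shape[1]]
    P=np.stack([(u-c["cx"])/c["fx"]*d,(v-c["cy"])/c["fy"]*d,d],-1)
    W=(P-np.array(c["tvec"]))@R; W[d==0]=np.nan
    return im,W
def rect(p):
    (cx,cy),(w,h),a=cv2.minAreaRect((p[:,:2]*1000).astype(np.float32)); 
    return np.round([cx,cy,w,h,a],1)
def box(W,lo,hi):
    return np.all((W>lo)&(W<hi),-1)
E
python3 - <<'E'
from h import *
C={}
for n in("top","side"):
    z=np.load(n+"0.npz"); im,W=cloud(n,z["im"],z["d"]); C[n]=(im,W)
T=C["top"][1]
def at(u,v): return T[v,u].round(3)
for k,p in dict(scoop=(162,190),handle=(163,220),box=(284,165),lid=(427,215),bar=(427,195),pot=(232,245),jar=(208,92)).items(): print(k,at(*p))
for n,(im,W) in C.items():
    print(n)
    hsv=cv2.cvtColor(im,cv2.COLOR_RGB2HSV)
    m=box(W,[.45,-.15,.055],[.75,.15,.085]) if 1 else 0
    print("rim",rect(W[m]),np.median(W[m][:,2]),m.sum())
    m=box(W,[.3,.15,.036],[.48,.45,.06]); print("scoop handle",rect(W[m]),np.median(W[m][:,2]),m.sum())
    m=box(W,[.3,.15,.012],[.68,.45,.06]); print("scoop all",rect(W[m]),m.sum())
    m=box(W,[.35,-.55,.03],[.7,-.2,.2]); brown=(hsv[...,1]>110)
    b=W[m&brown]; print("bar",rect(b),np.median(b,0),b.min(0),b.max(0),len(b))
    g=W[m&~brown]; print("plate",rect(g),g.min(0),g.max(0),len(g))
    ctr=np.median(g,0)
    for _ in range(6):
        nrm=np.linalg.svd(g-ctr,full_matrices=False)[2][2]; nrm*=np.sign(nrm[2])
        r=(g-ctr)@nrm; g=g[abs(r)<max(.003,1.5*np.std(r))]; ctr=g.mean(0)
    print(" plane n",nrm,"tilt",np.degrees(np.arccos(nrm[2])),"az",np.degrees(np.arctan2(nrm[1],nrm[0])),ctr,len(g))
    print(" bar height over plate",np.percentile((b-ctr)@nrm,[5,50,95]))
E
```

```text
scoop [0.536 0.323 0.005]
handle [0.457 0.305 0.045]
box [0.604 0.011 0.003]
lid [ 0.471 -0.314  0.114]
bar [ 0.515 -0.311  0.127]
pot [0.398 0.134 0.047]
jar [0.759 0.191 0.101]
top
rim [595.5  14.2 160.3 120.7  80. ] 0.06880590514189151 557
scoop handle [432.2 233.6 183.8  67.3  78.7] 0.045645488639199115 293
scoop all [476.8 276.1 301.8 131.3  35.3] 920
bar [ 571.8 -306.9  277.   173.6    9.3] [ 0.51344574 -0.30848162  0.12054655] [ 0.42309213 -0.4149036   0.03007669] [ 0.69745794 -0.21690363  0.1295679 ] 507
plate [ 573.8 -310.2  279.1  182.6    9.1] [ 0.42306631 -0.42099417  0.03030554] [ 0.69985959 -0.20945999  0.13377114] 3472
 plane n [0.56701582 0.09387942 0.81833961] tilt 35.081074068053226 az 9.401038441459185 [ 0.494677   -0.31435182  0.09818948] 2727
 bar height over plate [-0.02275806  0.0323152   0.03793611]
side
rim [599.5  14.2 165.  125.5  80.1] 0.0657065595238634 1202
scoop handle [432.4 235.5 185.8  64.8  78.7] 0.045927869869871935 594
scoop all [477.1 275.8 305.2 135.9  36.1] 2360
bar [ 607.8 -287.5  219.6   97.4   16.5] [ 0.51490878 -0.29730621  0.12097199] [ 0.4988799  -0.35997175  0.03004212] [ 0.69981904 -0.20958919  0.1301604 ] 208
plate [ 488.4 -323.7  436.5  203.5   43.6] [ 0.40072769 -0.54798906  0.03012305] [ 0.69945157 -0.22097697  0.13415293] 1639
 plane n [0.56410067 0.09851215 0.81980839] tilt 34.934382893826815 az 9.905994590306438 [ 0.49686611 -0.30212637  0.09902233] 918
 bar height over plate [0.01443057 0.02992539 0.0381375 ]
```

Run:
```python
from h import *
for n in("top","side"):
    z=np.load(n+"0.npz"); im,W=cloud(n,z["im"],z["d"])
    m=box(W,[.38,.24,.036],[.49,.36,.06]); print(n,"scoop handle",rect(W[m]),np.median(W[m],0),m.sum())
    m=box(W,[.38,.22,.012],[.66,.42,.06]); p=W[m]; print("scoop all",rect(p),p.min(0),p.max(0))
    m=box(W,[.49,.22,.022],[.66,.42,.04]); print("walls",rect(W[m]),m.sum())
    m=box(W,[.49,.22,.0145],[.66,.42,.0205]); hs=cv2.cvtColor(im,cv2.COLOR_RGB2HSV); m&=hs[...,1]>90
    k,l,s,c=cv2.connectedComponentsWithStats(m.astype(np.uint8))
    for i in range(1,k):
        if s[i,4]>4: print(" stub",W[l==i].mean(0).round(4),s[i,4])
    nn=np.array([.5655,.0962,.819]); nn/=np.linalg.norm(nn); c0=np.array([.4957,-.3083,.0986])
    h=(W-c0)@nn
    reg=box(W,[.4,-.45,.03],[.6,-.2,.16])
    ex=np.array([nn[2]*np.cos(.168),nn[2]*np.sin(.168),-np.hypot(nn[0],nn[1])]); ey=np.cross(nn,ex)
    q=np.stack([(W-c0)@ex,(W-c0)@ey,h],-1)
    b=q[reg&(h>.030)&(h<.042)]; print("bar in lid axes(mm)",rect(b),np.median(b,0),len(b))
    g=q[reg&(abs(h)<.003)]; print("plate in lid axes",rect(g))
    f=lambda r:(c0+ex*r[0]/1e3+ey*r[1]/1e3).round(4)
    print(" plate centre via bar",f(rect(b)),"via plate",f(rect(g)),'ex',ex)
```

```text
top scoop handle [451.3 307.7  77.4  20.6   6. ] [0.44999379 0.30622924 0.04528198] 281
scoop all [509.8 314.2 195.2  71.9   6.4] [0.41314343 0.27894053 0.01205435] [0.61023015 0.36009772 0.04960448]
walls [548.  318.5 118.2  71.9   6.4] 213
 stub [0.5553 0.3197 0.0177] 43
 stub [0.5306 0.3002 0.0176] 41
 stub [0.5251 0.3318 0.0177] 49
bar in lid axes(mm) [ 6.7 -8.3 90.5 20.4 89.1] [ 0.00449445 -0.00748057  0.03404834] 263
plate in lid axes [  5.8  -8.  170.3 131.5  89.8]
 plate centre via bar [ 0.5025 -0.3156  0.0948] via plate [ 0.5017 -0.3154  0.0953] ex [ 0.80754789  0.13695899 -0.57367991]
side scoop handle [452.5 308.9  76.   21.5   6.6] [0.45108269 0.31260978 0.04595371] 538
scoop all [511.7 314.5 195.1  73.5   6.7] [0.41446915 0.27891487 0.01208153] [0.61251375 0.36076009 0.05043351]
walls [550.4 319.  117.7  72.9   6.2] 583
 stub [0.5317 0.3031 0.0183] 85
 stub [0.5567 0.3231 0.0179] 86
 stub [0.5271 0.3307 0.0186] 59
bar in lid axes(mm) [ 7.8 -8.8 18.7 97.5  0.1] [ 0.0041189  -0.0006768   0.03703867] 109
plate in lid axes [  7.5  -7.7 174.2 131.8  89.9]
 plate centre via bar [ 0.5035 -0.3159  0.0941] via plate [ 0.503  -0.3149  0.0943] ex [ 0.80754789  0.13695899 -0.57367991]
```

Call:
{"fn": "jog_arm", "kwargs": {
  "deltas": [
    [0,0,0.11,0,0,0,1],
    [0,0,0.11,0,0,0,1],
    [0,0,0.11,0,0,0,1],
    [0,0,0,1.2,-3.5,0,1],
    [0,0,0,1.2,-3.5,0,1],
    [0,0,0,1.2,-3.5,0,1],
    [0,0,0,1.2,-3.5,0,1],
    [0,0,0,1.2,-3.5,0,1],
    [0,0,0,1.2,-3.5,0,1],
    [0,0,0,1.2,-3.5,0,1],
    [0,0,0,1.2,-3.5,0,1],
    [0,0,0,1.2,-3.5,0,1]
  ],
  "grip_force": 90
}}

```text
t: 1.1
tool_pos: [0.3399, -0.237, 0.2528]
tool_rot: [-3.136, -0.179, 0.0]
contact_force: [0.5, -0.9, 0.1]
opening: 0.0855
```

Call:
{"fn": "jog_arm", "kwargs": {
  "deltas": [
    [0,0,0,1.2,-3.5,0,1],
    [0,0,0,1.2,-3.5,0,1],
    [0,0,0,1.2,-3.5,0,1],
    [0,0,0,1.2,-3.5,0,1],
    [0,0,0,1.2,-3.5,0,1],
    [0,0,0,1.2,-3.5,0,1],
    [0,0,0,1.2,-3.5,0,1],
    [0,0,0,1.2,-3.5,0,1],
    [0,0,0,1.2,-3.5,0,1],
    [0,0,0,1.2,-3.5,0,1],
    [0,0,0,1.2,-3.5,0,1],
    [0,0,0,1.2,-3.5,0,1]
  ]
}}

```text
t: 2.1
tool_pos: [0.4347, 0.1969, 0.2529]
tool_rot: [3.136, 0.181, -0.0]
contact_force: [0.3, -0.1, 1.0]
opening: 0.0854
```

```bash
cat > go.py <<'E'
# python3 go.py x y z yaw [tilt az]: moves needed to bring TCP there (pos first in current axes, rot in tool axes)
from h import *
import sys
def tgt_rot(yaw,tilt=0,az=0):  # tool down with tool-x at yaw, then tilted: rotate world about horizontal axis so that up leans to azimuth az
    R=Ro.from_euler("z",yaw,degrees=True)*Ro.from_euler("x",180,degrees=True)
    ax=np.array([-np.sin(np.radians(az)),np.cos(np.radians(az)),0])*np.radians(tilt)
    return Ro.from_rotvec(ax)*R
o=ctrl.get_obs(); R=Ro.from_rotvec(o["tool_rot"])
a=list(map(float,sys.argv[1:])); 
Rt=tgt_rot(*a[3:]) if len(a)>3 else R
d=np.array(a[:3])-o["tool_pos"]
print("t",round(o["t"],2),"pos",o["tool_pos"].round(4),"q",o["q"].round(3),"F",o["contact_force"].round(1),"open",round(o["opening"],4))
print("axes",R.as_matrix().T.round(3).tolist())
print("shift cm now-axes",(R.inv().apply(d)*100).round(2),"| after-turn axes",(Rt.inv().apply(d)*100).round(2)," turn tool rotvec",(R.inv()*Rt).as_rotvec().round(4))
E
python3 go.py .4685 .3096 .037 6.4
```

```text
t 2.1 pos [0.4347 0.1969 0.2529] q [ 0.269 -0.313  1.946 -0.     1.509  1.725] F [ 0.3 -0.1  1. ] open 0.0854
axes [[0.993, 0.115, -0.0], [0.115, -0.993, 0.0], [-0.0, -0.0, -1.0]]
shift cm now-axes [  4.66 -10.81  21.59] | after-turn axes [  4.61 -10.82  21.59]  turn tool rotvec [0.0002 0.0003 0.0038]
```

Call:
{"fn": "jog_arm", "kwargs": {
  "deltas": [
    [0,0,0,1.16,-2.7,1,1],
    [0,0,0,1.16,-2.7,1,1],
    [0,0,0,1.16,-2.7,1,1],
    [0,0,0,1.16,-2.7,1,1],
    [0,0,0,0,0,3,1],
    [0,0,0,0,0,3,1],
    [0,0,0,0,0,3,1],
    [0,0,0,0,0,2,1],
    [0,0,0,0,0,0,1],
    [0,0,0,0,0,0,1]
  ]
}}

```text
t: 2.93
tool_pos: [0.4677, 0.3069, 0.1018]
tool_rot: [3.135, 0.18, -0.005]
contact_force: [0.3, 0.8, -0.2]
opening: 0.0858
```

```bash
python3 go.py .4685 .3096 .037 6.4
```

```text
t 2.93 pos [0.4677 0.3069 0.1018] q [0.448 0.043 1.888 0.    1.214 1.904] F [ 0.3  0.8 -0.2] open 0.0858
axes [[0.993, 0.115, -0.004], [0.115, -0.993, 0.001], [-0.003, -0.002, -1.0]]
shift cm now-axes [ 0.14 -0.26  6.48] | after-turn axes [ 0.11 -0.26  6.48]  turn tool rotvec [0.0012 0.0035 0.0031]
```

Call:
{"fn": "jog_arm", "kwargs": {
  "deltas": [
    [0,0,0,0.1,-0.26,2,1],
    [0,0,0,0,0,2,1],
    [0,0,0,0,0,1.5,1],
    [0,0,0,0,0,1,1],
    [0,0,0,0,0,0,1],
    [0,0,0,0,0,0,0],
    [0,0,0,0,0,0,0],
    [0,0,0,0,0,0,0],
    [0,0,0,0,0,0,0],
    [0,0,0,0,0,0,0],
    [0,0,0,0,0,0,0],
    [0,0,0,0,0,0,0]
  ],
  "grip_force": 90
}}

```text
t: 3.93
tool_pos: [0.47, 0.3103, 0.0392]
tool_rot: [-3.136, -0.18, -0.002]
contact_force: [-1.4, -1.9, 5.1]
opening: 0.0187
```

```bash
python3 go.py .4685 .3096 .037 6.4
```

```text
t 3.93 pos [0.47   0.3103 0.0392] q [ 0.451  0.139  1.906 -0.     1.096  1.908] F [-1.4 -1.9  5.1] open 0.0187
axes [[0.993, 0.115, 0.001], [0.115, -0.993, -0.0], [0.001, 0.0, -1.0]]
shift cm now-axes [-0.16  0.05  0.22] | after-turn axes [-0.16  0.05  0.22]  turn tool rotvec [-0.0001 -0.0011  0.0032]
```

Call:
{"fn": "jog_arm", "kwargs": {
  "deltas": [
    [0,0,0,0,0,-0.5,0],
    [0,0,0,0,0,-1,0],
    [0,0,0,0,0,-1.5,0],
    [0,0,0,0,0,-2,0],
    [0,0,0,0,0,-2,0],
    [0,0,0,0,0,-2,0],
    [0,0,0.02,0,0,-1.5,0],
    [0,0,0.04,0,0,-1,0],
    [0,0,0.05,0,0,-0.5,0],
    [0,0,0.04,0,0,0,0],
    [0,0,0.03,0,0,0,0],
    [0,0,0,0,0,0,0]
  ]
}}

```text
t: 4.93
tool_pos: [0.4689, 0.31, 0.1583]
tool_rot: [3.14, -0.103, -0.002]
contact_force: [-0.7, 1.1, -3.1]
opening: 0.0187
```

```bash
python3 go.py .428 .029 .13 -4
python3 - <<'E'
from h import *
im,W=cloud("top"); cv2.imwrite("pics/top1.png",cv2.resize(im[60:280,60:350,::-1],None,fx=2.5,fy=2.5))
E
```

```text
t 4.93 pos [0.4689 0.31   0.1583] q [ 0.452 -0.018  1.848  0.     1.313  2.088] F [-0.7  1.1 -3.1] open 0.0187
axes [[0.998, -0.066, -0.001], [-0.066, -0.998, 0.0], [-0.001, -0.0, -1.0]]
shift cm now-axes [-2.24 28.31  2.84] | after-turn axes [-2.12 28.32  2.83]  turn tool rotvec [0.0002 0.001  0.0042]
```

View pics/top1.png

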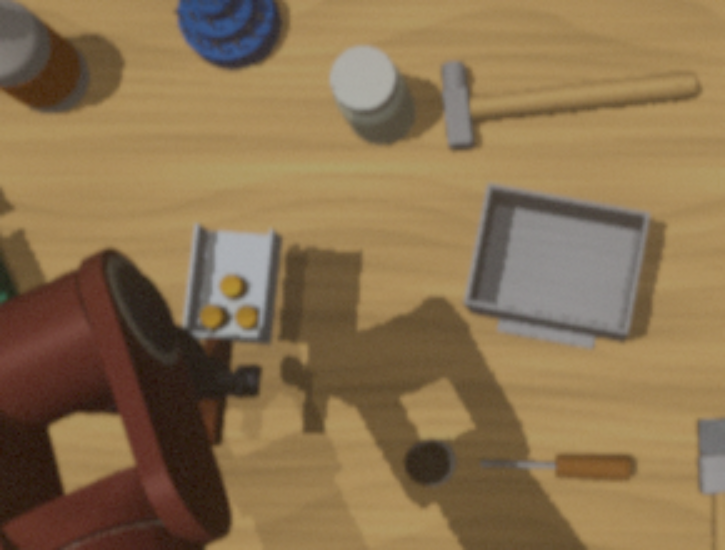

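The scoop is held level, with the three stubs still in the pan at about (230,300) of the crop. The box mouth is at (560,260).

Call:
{"fn": "jog_arm", "kwargs": {
  "deltas": [
    [0,0,0,0,0.6,0,0],
    [0,0,0,0,1.2,0,0],
    [0,0,0,-0.2,1.8,0,0],
    [0,0,0,-0.2,2.4,0,0],
    [0,0,0,-0.3,3,0,0],
    [0,0,0,-0.3,3.2,0,0],
    [0,0,0,-0.3,3.2,0,0],
    [0,0,0,-0.3,3,0,0],
    [0,0,0,-0.2,2.8,0,0],
    [0,0,0,-0.2,2.4,0,0],
    [0,0,0,-0.1,2,0,0],
    [0,0,0,-0.1,1.4,0.3,0]
  ]
}}

```text
t: 5.98
tool_pos: [0.4294, 0.0397, 0.1557]
tool_rot: [3.139, -0.105, 0.001]
contact_force: [-0.6, -0.5, -2.5]
opening: 0.019
```

Call:
{"fn": "jog_arm", "kwargs": {
  "deltas": [
    [0,0,0,0,0.8,0.5,0],
    [0,0,0,0,0.4,0.6,0],
    [0,0,0,0,0,0.6,0],
    [0,0,0,0,0,0.5,0],
    [0,0,0,0,0,0.3,0],
    [0,0,0,0,0,0,0],
    [0,0,0,0,0,0,0]
  ]
}}

```text
t: 6.57
tool_pos: [0.429, 0.0308, 0.1299]
tool_rot: [-3.14, 0.101, 0.001]
contact_force: [-0.7, 1.6, -3.1]
opening: 0.0187
```

```bash
python3 go.py .428 .029 .13 -4
python3 - <<'E'
from h import *
for n in("top","side"):
    im,W=cloud(n)
    hs=cv2.cvtColor(im,cv2.COLOR_RGB2HSV)
    m=box(W,[.45,-.06,.085],[.62,.08,.135]); p=W[m]; print(n,m.sum(),p.min(0),p.max(0)) 
    f=box(W,[.5,-.06,.08],[.62,.08,.099]); print(" floor/mouth",W[f].max(0),W[f].min(0), np.median(W[f],0))
E
```

```text
t 6.57 pos [0.429  0.0308 0.1299] q [-0.102 -0.332  2.171  0.     1.304  1.533] F [-0.7  1.6 -3.1] open 0.0187
axes [[0.998, -0.064, -0.001], [-0.064, -0.998, -0.0], [-0.001, 0.0, -1.0]]
shift cm now-axes [-0.09  0.18 -0.01] | after-turn axes [-0.09  0.18 -0.01]  turn tool rotvec [-0.0001  0.0008  0.0058]
top 969 [ 0.48795484 -0.01204121  0.08876004] [0.56804845 0.06009681 0.12507092]
 floor/mouth [0.56733193 0.05754029 0.0989692 ] [ 0.50107327 -0.01204121  0.08876004] [0.53662918 0.02295112 0.09415357]
side 1384 [ 0.45039022 -0.01466376  0.09092342] [0.57154679 0.06504209 0.13484688]
 floor/mouth [0.57154679 0.06107521 0.09899555] [ 0.50033644 -0.01271582  0.09174938] [0.54128618 0.0105323  0.09588649]
```

Call:
{"fn": "jog_arm", "kwargs": {
  "deltas": [
    [0,-0.05,0,0.2,0,-0.7,0],
    [0,-0.1,0,0.4,0,-1.35,0],
    [0,-0.1,0,0.5,0,-1.2,0],
    [0,-0.1,0,0.6,0,-1.1,0],
    [0,-0.1,0,0.7,0,-1.0,0],
    [0,-0.1,0,0.7,0,-1.0,0],
    [0,-0.1,0,0.7,0,-1.1,0],
    [0,-0.1,0,0.4,0,-1.35,0],
    [0,-0.1,0,0.4,0,-1.35,0],
    [0,-0.1,0,0.4,0,-1.35,0],
    [0,0,0,0,0,0,0],
    [0,0,0,0,0,0,0]
  ]
}}

```text
t: 7.67
tool_pos: [0.5206, 0.0243, 0.2092]
tool_rot: [-2.766, 0.09, 1.422]
contact_force: [-0.2, -0.0, -2.1]
opening: 0.0185
```

```bash
python3 go.py .52 .029 .2 -4 57 -4
python3 - <<'E'
from h import *
im,W=cloud("side"); cv2.imwrite("pics/side2.png",cv2.resize(im[80:360,120:420,::-1],None,fx=2,fy=2))
E
```

```text
t 7.67 pos [0.5206 0.0243 0.2092] q [-0.087  0.411  1.456 -0.023  2.224  1.544] F [-0.2 -0.  -2.1] open 0.0185
axes [[0.581, -0.038, -0.813], [-0.065, -0.998, -0.0], [-0.812, 0.053, -0.582]]
shift cm now-axes [ 0.7  -0.46  0.61] | after-turn axes [ 0.72 -0.46  0.58]  turn tool rotvec [ 0.004  -0.0451  0.0028]
```

View pics/side2.png

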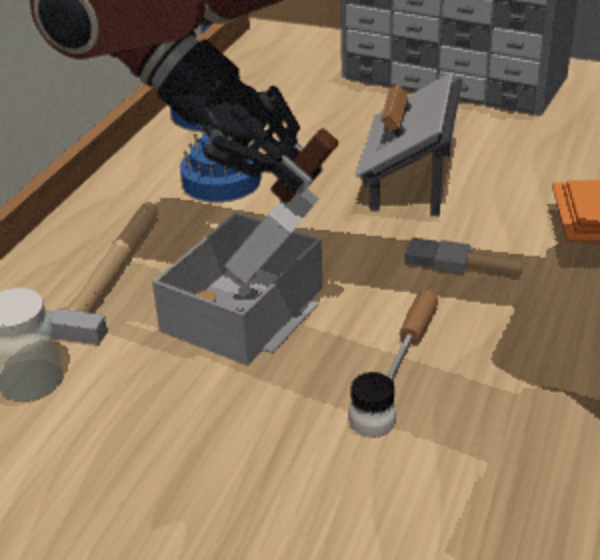

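Call:
{"fn": "jog_arm", "kwargs": {
  "deltas": [
    [0,-0.1,0,0.4,0,-1.35,0],
    [0,-0.1,0,0.4,0,-1.35,0],
    [0,0,0,0,0,0,0],
    [0,0,0,0,0,0,0],
    [0,0,0,-2,0,-0.8,0],
    [0,0,0,-2,0,-0.8,0],
    [0,0,0,-2,0,-0.8,0]
  ]
}}

```text
t: 8.3
tool_pos: [0.5429, 0.0229, 0.2859]
tool_rot: [-2.609, 0.085, 1.683]
contact_force: [-1.0, -1.0, -1.7]
opening: 0.0187
```

Call:
{"fn": "jog_arm", "kwargs": {
  "deltas": [
    [0,0.1,0,-0.3,0,1.38,0],
    [0,0.1,0,-0.3,0,1.38,0],
    [0,0.1,0,-0.3,0,1.38,0],
    [0,0.1,0,-0.3,0,1.38,0],
    [0,0.1,0,-0.3,0,1.38,0],
    [0,0.1,0,-0.3,0,1.38,0],
    [0,0.1,0,-0.3,0,1.38,0],
    [0,0.1,0,-0.3,0,1.38,0],
    [0,0.1,0,-0.3,0,1.38,0],
    [0,0.1,0,-0.3,0,1.38,0],
    [0,0.1,0,-0.3,0,1.38,0],
    [0,0.05,0,-0.2,0,0.7,0]
  ]
}}

```text
t: 9.3
tool_pos: [0.4268, 0.0307, 0.1804]
tool_rot: [3.14, -0.102, 0.011]
contact_force: [0.3, 0.3, -1.2]
opening: 0.0181
```

```bash
python3 go.py .469 .31 .16 6.5
python3 - <<'E'
from h import *
im,W=cloud("top"); np.savez("m.npz",im=im,W=W)
hs=cv2.cvtColor(im,cv2.COLOR_RGB2HSV)
m=((hs[...,0]>12)&(hs[...,0]<32)&(hs[...,1]>120)).astype(np.uint8); m&=box(W,[.45,-.12,.0],[.7,.12,.2]).astype(np.uint8)
k,l,s,c=cv2.connectedComponentsWithStats(m)
for i in range(1,k):
    if s[i,4]>8: print(c[i].round(),s[i,4],np.median(W[l==i],0).round(3))
cv2.imwrite("pics/top3.png",cv2.resize(im[60:300,100:360,::-1],None,fx=2.2,fy=2.2))
E
```

```text
t 9.3 pos [0.4268 0.0307 0.1804] q [-0.103 -0.402  2.134  0.     1.403  1.533] F [ 0.3  0.3 -1.2] open 0.0181
axes [[0.998, -0.065, 0.007], [-0.065, -0.998, 0.0], [0.007, -0.0, -1.0]]
shift cm now-axes [  2.39 -28.15   2.06] | after-turn axes [  7.35 -27.27   2.04]  turn tool rotvec [ 0.0007 -0.0068 -0.1782]
[326. 150.] 12 [ 0.645 -0.097  0.001]
[273. 152.] 113 [0.634 0.039 0.019]
[309. 164.] 37 [ 0.603 -0.052  0.026]
[333. 180.] 11 [ 0.567 -0.115  0.001]
[319. 183.] 9 [ 0.559 -0.079  0.001]
[314. 198.] 13 [ 0.522 -0.064  0.001]
[246. 200.] 10 [0.513 0.106 0.002]
[319. 202.] 13 [ 0.51  -0.079  0.002]
[317. 208.] 11 [ 0.492 -0.074  0.002]
[325. 208.] 13 [ 0.492 -0.097  0.002]
[312. 212.] 12 [ 0.485 -0.062  0.001]
[330. 214.] 27 [ 0.479 -0.11   0.001]
[315. 220.] 34 [ 0.464 -0.069  0.001]
[325. 222.] 36 [ 0.459 -0.093  0.001]
[328. 218.] 10 [ 0.47  -0.102  0.001]
[334. 222.] 9 [ 0.459 -0.117  0.002]
```

View pics/top3.png

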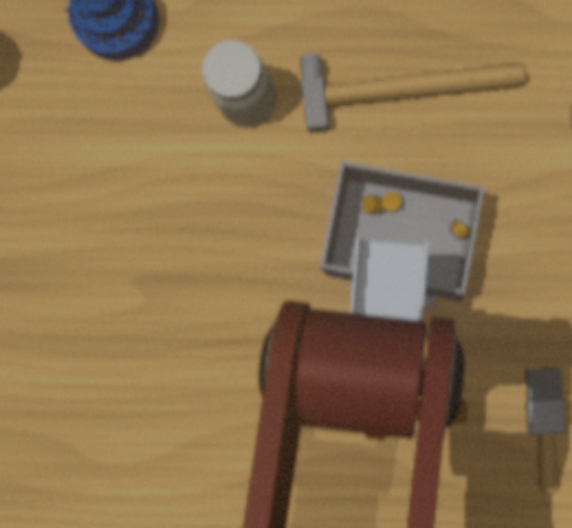

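All three stubs are in the box, at (372,204), (392,202) and (460,229) of the crop, and the pan is empty. Next I take the scoop back to where it was.

Call:
{"fn": "jog_arm", "kwargs": {
  "deltas": [
    [0,0,-0.06,0.2,-1,0,0],
    [0,0,-0.06,0.4,-1.6,0,0],
    [0,-0.007,-0.058,0.5,-2.2,0,0],
    [0,0,0,0.7,-2.5,0,0],
    [0,0,0,0.7,-2.5,0,0],
    [0,0,0,0.7,-2.5,0,0],
    [0,0,0,0.7,-2.5,0,0],
    [0,0,0,0.7,-2.5,0,0],
    [0,0,0,0.7,-2.5,0,0],
    [0,0,0,0.7,-2.5,0.4,0],
    [0,0,0,0.6,-2.4,0.8,0],
    [0,0,0,0.4,-1.7,1,0]
  ]
}}

```text
t: 10.35
tool_pos: [0.4747, 0.3019, 0.161]
tool_rot: [-3.134, -0.179, 0.004]
contact_force: [-0.8, -0.8, -0.4]
opening: 0.0189
```

Call:
{"fn": "jog_arm", "kwargs": {
  "deltas": [
    [0,0,0,0.2,-0.6,1.5,0],
    [0,0,0,0,0,2,0],
    [0,0,0,0,0,2,0],
    [0,0,0,0,0,1.5,0],
    [0,0,0,0,0,0.5,0],
    [0,0,0,0,0,0,0],
    [0,0,0,0,0,0,0]
  ]
}}

```text
t: 10.93
tool_pos: [0.4754, 0.3058, 0.0847]
tool_rot: [-3.136, -0.177, 0.008]
contact_force: [0.2, 0.9, -0.7]
opening: 0.0188
```

```bash
python3 go.py .470 .3103 .0392 6.5
python3 - <<'E'
from h import *
for n in("top","side"):
    im,W=cloud(n)
    a=np.radians(6.5); ex=np.array([np.cos(a),np.sin(a),0]); ey=np.array([-ex[1],ex[0],0])
    D=W-np.array([.5579,.3196,0]); q=np.stack([D@ex,D@ey,W[...,2]],-1)
    g=q[(abs(q[...,0]-0)<.045)&(abs(q[...,1])<.025)&(q[...,2]>.012)&(q[...,2]<.05)]
    if len(g)>20:
        A=np.c_[g[:,:2],np.ones(len(g))]; 
        for _ in range(4):
            c=np.linalg.lstsq(A,g[:,2],rcond=None)[0]; r=abs(A@c-g[:,2]); k=r<.004; A,g=A[k],g[k]
        print(n,len(g),"slope x,y",c[0].round(3),c[1].round(3),"floor z",c[2].round(4))
E
```

```text
t 10.93 pos [0.4754 0.3058 0.0847] q [0.439 0.08  1.882 0.003 1.185 1.896] F [ 0.2  0.9 -0.7] open 0.0188
axes [[0.994, 0.113, -0.005], [0.113, -0.994, -0.001], [-0.005, 0.0, -1.0]]
shift cm now-axes [-0.46 -0.5   4.56] | after-turn axes [-0.48 -0.5   4.55]  turn tool rotvec [-0.0009  0.0051 -0.0007]
top 521 slope x,y -0.004 -0.0 floor z 0.048
side 223 slope x,y 0.005 0.0 floor z 0.0491
```

Call:
{"fn": "jog_arm", "kwargs": {
  "deltas": [
    [0,0,0,-0.3,-0.3,1.5,0],
    [0,0,0,0,-0.2,1.5,0],
    [0,0,0,0,0,0.8,0],
    [0,0,0,0,0,0.4,0],
    [0,0,0,0,0,0.2,0],
    [0,0,0,0,0,0,0],
    [0,0,0,0,0,0,0.5],
    [0,0,0,0,0,0,0.8],
    [0,0,0,0,0,0,1],
    [0,0,0,0,0,0,1],
    [0,0,0,0,0,0,1]
  ]
}}

```text
t: 11.95
tool_pos: [0.4714, 0.3104, 0.0396]
tool_rot: [-3.136, -0.177, 0.01]
contact_force: [0.9, 0.1, -0.2]
opening: 0.0776
```

Call:
{"fn": "jog_arm", "kwargs": {
  "deltas": [
    [0,0,0,0,0,-0.8,1],
    [0,0,0,0,0,-2,1],
    [0,0,0,0,0,-3,1],
    [0,0,0,0,0,-3.5,1],
    [0,0,0,0,0,-3.5,1],
    [0,0,0,0,0,-3.5,1],
    [0,0,0,0,0,-3.5,1],
    [0,0,0,0,0,0,1]
  ]
}}

```text
t: 12.62
tool_pos: [0.476, 0.3121, 0.2477]
tool_rot: [-3.131, -0.177, -0.012]
contact_force: [0.5, 0.7, 1.4]
opening: 0.0856
```

```bash
python3 go.py .55 -.31 .18 99.5 35 9.6;  python3 - <<'E'
from h import *
for n in("top","side"):
    im,W=cloud(n)
    m=box(W,[.38,.22,.012],[.68,.42,.06]); p=W[m]; print(n,"scoop all",rect(p),p.max(0).round(3)) 
    m=box(W,[.50,.28,-.01],[.60,.36,.012]);  print(" floor z",np.median(W[m],0).round(4),m.sum())
E
```

```text
t 12.62 pos [0.476  0.3121 0.2477] q [ 0.449 -0.082  1.756  0.003  1.459  1.906] F [0.5 0.7 1.4] open 0.0856
axes [[0.994, 0.113, 0.008], [0.113, -0.994, -0.005], [0.007, 0.006, -1.0]]
shift cm now-axes [ 0.29 62.69  6.43] | after-turn axes [-62.57   1.47   7.31]  turn tool rotvec [ 0.4702 -0.5054 -1.5651]
top scoop all [511.7 314.7 194.7  71.8   6.6] [0.612 0.359 0.05 ]
 floor z [0.5574 0.3175 0.0037] 879
side scoop all [514.  315.7 196.7  73.8   5.7] [0.616 0.361 0.05 ]
 floor z [0.5525 0.3202 0.0047] 1358
```

Call:
{"fn": "jog_arm", "kwargs": {
  "deltas": [
    [0,0,0,0.2,2,0,1],
    [0,0,0,0.35,4,0,1],
    [0,0,0,0.35,4,0,1],
    [0,0,0,0.35,4,0,1],
    [0,0,0,0.35,4,0,1],
    [0,0,0,0.35,4,0,1],
    [0,0,0,0.35,4,0,1],
    [0,0,0,0.35,4,0,1],
    [0,0,0,0.35,4,0,1],
    [0,0,0,0.35,4,0,1],
    [0,0,0,0.35,4,0,1],
    [0,0,0,0.35,4,0,1]
  ]
}}

```text
t: 13.72
tool_pos: [0.5634, -0.1438, 0.2346]
tool_rot: [-3.135, -0.177, 0.016]
contact_force: [1.0, 0.0, -0.4]
opening: 0.0856
```

Call:
{"fn": "jog_arm", "kwargs": {
  "deltas": [
    [0,0,0,0.4,4,0,1],
    [0,0,0,0.4,4,0,1],
    [0,0,0,0.4,4,0,1],
    [0,0,0,0.4,4,0,1],
    [0,0,-0.12,0,0,0,1],
    [0,0,-0.12,0,0,0,1],
    [0,0,-0.12,0,0,0,1],
    [0,0,-0.12,0,0,0,1],
    [0,0,-0.12,0,0,0,1],
    [0,0,-0.12,0,0,0,1],
    [0,0,-0.12,0,0,0,1],
    [0,0,-0.12,0,0,0,1]
  ]
}}

```text
t: 14.72
tool_pos: [0.5974, -0.2987, 0.234]
tool_rot: [-2.69, -1.61, 0.013]
contact_force: [-0.1, 0.3, 0.7]
opening: 0.0855
```

Call:
{"fn": "jog_arm", "kwargs": {
  "deltas": [
    [0,0,-0.12,0,0,0,1],
    [0,0,-0.12,0,0,0,1],
    [0,0,-0.12,0,0,0,1],
    [0,0,-0.12,0,0,0,1],
    [0,0,-0.12,0,0,0,1],
    [0,0,0,0,0,0,1]
  ]
}}

```text
t: 15.22
tool_pos: [0.5975, -0.2988, 0.2341]
tool_rot: [-2.097, -2.327, 0.009]
contact_force: [1.0, 0.2, 0.7]
opening: 0.0851
```

```bash
python3 go.py .584 -.3016 .2137 99.5 35 9.6
```

```text
t 15.22 pos [ 0.5975 -0.2988  0.2341] q [-0.573  0.17   1.519 -0.004  1.463 -0.677] F [1.  0.2 0.7] open 0.0851
axes [[-0.104, 0.995, 0.003], [0.995, 0.104, -0.01], [-0.01, 0.002, -1.0]]
shift cm now-axes [-0.15 -1.35  2.06] | after-turn axes [-0.06  0.05  2.46]  turn tool rotvec [ 0.6005 -0.0229 -0.059 ]
```

Call:
{"fn": "jog_arm", "kwargs": {
  "deltas": [
    [0.1,-0.004,-0.01,0,0,0,1],
    [0.1,-0.004,-0.01,0,0,0,1],
    [0.1,-0.004,-0.01,0,0,0,1],
    [0.1,-0.004,-0.01,0,0,0,1],
    [0.1,-0.004,-0.01,0,0,0,1],
    [0.1,-0.004,-0.01,0,0,0,1],
    [0,0,0,0,0,1.2,1],
    [0,0,0,0,0,0,1],
    [0,0,0,0,0,0,1]
  ]
}}

```text
t: 15.97
tool_pos: [0.5909, -0.3001, 0.2247]
tool_rot: [-1.732, -2.04, 0.646]
contact_force: [-0.2, 0.3, 0.3]
opening: 0.0856
```

```bash
python3 go.py .518 -.3128 .1179 99.5 35 9.6
python3 - <<'E'
from h import *
im,W=cloud("side"); cv2.imwrite("pics/side4.png",cv2.resize(im[40:240,250:460,::-1],None,fx=2.8,fy=2.8))
E
```

```text
t 15.97 pos [ 0.5909 -0.3001  0.2247] q [-0.452  0.47   1.246 -0.363  1.921 -0.654] F [-0.2  0.3  0.3] open 0.0856
axes [[-0.163, 0.987, -0.003], [0.809, 0.132, -0.573], [-0.565, -0.096, -0.819]]
shift cm now-axes [-0.03  0.06 12.99] | after-turn axes [-0.04  0.06 12.99]  turn tool rotvec [ 0.0005  0.0005 -0.0031]
```

View pics/side4.png

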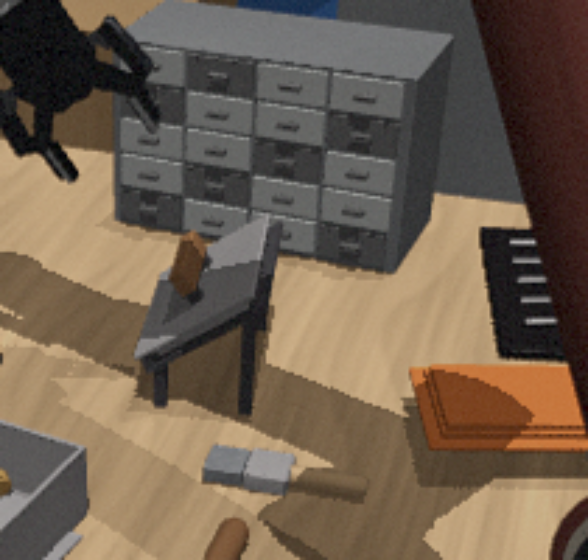

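The open gripper is lined up with the bar at about (190,260) of the crop, tilted to match the lid.

Call:
{"fn": "jog_arm", "kwargs": {
  "deltas": [
    [0,0,0,0,0,2,1],
    [0,0,0,0,0,3,1],
    [0,0,0,0,0,3,1],
    [0,0,0,0,0,2.5,1],
    [0,0,0,0,0.06,1.5,1],
    [0,0,0,0,0,0.8,1],
    [0,0,0,0,0,0,1]
  ]
}}

```text
t: 16.6
tool_pos: [0.5191, -0.313, 0.1207]
tool_rot: [-1.733, -2.041, 0.645]
contact_force: [1.3, -0.5, -0.0]
opening: 0.085
```

```bash
python3 go.py .518 -.3128 .1179 99.5 35 9.6
```

```text
t 16.6 pos [ 0.5191 -0.313   0.1207] q [-0.512  0.429  1.483 -0.373  1.716 -0.637] F [ 1.3 -0.5 -0. ] open 0.085
axes [[-0.163, 0.987, -0.004], [0.81, 0.132, -0.572], [-0.563, -0.096, -0.82]]
shift cm now-axes [0.03 0.08 0.29] | after-turn axes [0.03 0.08 0.29]  turn tool rotvec [ 0.0023  0.0011 -0.0031]
```

Call:
{"fn": "jog_arm", "kwargs": {
  "deltas": [
    [0,0,0,0,0,0,0],
    [0,0,0,0,0,0,0],
    [0,0,0,0,0,0,0],
    [0,0,0,0,0,0,0],
    [0,0,0,0,0,0,0],
    [0,0,0,0,0,0,0],
    [0,0,0,0,0,0,0],
    [0,0,0,0,0,0,0],
    [0,0,0,0,0,0,0]
  ],
  "grip_force": 80
}}

```text
t: 17.35
tool_pos: [0.5214, -0.313, 0.122]
tool_rot: [-1.735, -2.046, 0.644]
contact_force: [5.8, 0.8, 1.7]
opening: 0.0145
```

```bash
python3 go.py .518 -.3128 .1179 99.5 35 9.6
```

```text
t 17.35 pos [ 0.5214 -0.313   0.122 ] q [-0.51   0.429  1.479 -0.372  1.715 -0.638] F [5.8 0.8 1.7] open 0.0145
axes [[-0.165, 0.986, -0.006], [0.812, 0.133, -0.568], [-0.56, -0.099, -0.823]]
shift cm now-axes [ 0.08 -0.04  0.53] | after-turn axes [ 0.07 -0.04  0.53]  turn tool rotvec [ 0.0064  0.004  -0.0026]
```

Call:
{"fn": "jog_arm", "kwargs": {
  "deltas": [
    [0,0,0,0,0,-0.5,0],
    [0,0,0,0,0,-1,0],
    [0,0,0,0,0,-1.5,0],
    [0,0,0,0,0,-2,0],
    [0,0,0,0,0,-2,0],
    [0,0,0,0,0,-2,0],
    [0,0,0,0,0,-2,0],
    [0,0,0,0,0,-2,0],
    [0,0,0,0,0,-1,0],
    [0,0,0,0,0,0,0]
  ]
}}

```text
t: 18.18
tool_pos: [0.6005, -0.2993, 0.2388]
tool_rot: [-1.736, -2.047, 0.644]
contact_force: [0.6, 0.1, -3.0]
opening: 0.0146
```

```bash
python3 go.py .60 -.20 .25 80 0 0
```

```text
t 18.18 pos [ 0.6005 -0.2993  0.2388] q [-0.446  0.476  1.212 -0.363  1.941 -0.658] F [ 0.6  0.1 -3. ] open 0.0146
axes [[-0.165, 0.986, -0.007], [0.812, 0.132, -0.568], [-0.559, -0.1, -0.823]]
shift cm now-axes [ 9.8   0.63 -1.88] | after-turn axes [ 9.77 -1.78 -1.12]  turn tool rotvec [-0.5969  0.1096  0.3282]
```

Call:
{"fn": "jog_arm", "kwargs": {
  "deltas": [
    [-0.085,0.0157,0.047,0,0,0,0],
    [-0.085,0.0157,0.047,0,0,0,0],
    [-0.085,0.0157,0.047,0,0,0,0],
    [-0.085,0.0157,0.047,0,0,0,0],
    [-0.085,0.0157,0.047,0,0,0,0],
    [-0.085,0.0157,0.047,0,0,0,0],
    [-0.087,0.0157,0.047,0,0,0,0],
    [0,0,0,0,0,0,0]
  ]
}}

```text
t: 18.85
tool_pos: [0.5956, -0.2992, 0.2347]
tool_rot: [-2.407, -2.01, 0.004]
contact_force: [-0.4, -0.5, -3.2]
opening: 0.0146
```

```bash
python3 go.py .5955 .0142 .21 80 0 0
```

```text
t 18.85 pos [ 0.5956 -0.2992  0.2347] q [-5.770e-01  1.640e-01  1.524e+00 -1.000e-03  1.460e+00 -3.980e-01] F [-0.4 -0.5 -3.2] open 0.0146
axes [[0.178, 0.984, 0.002], [0.984, -0.178, -0.006], [-0.006, 0.003, -1.0]]
shift cm now-axes [30.83 -5.58  2.57] | after-turn axes [30.86 -5.46  2.47]  turn tool rotvec [-0.0064 -0.0021 -0.0047]
```

Call:
{"fn": "jog_arm", "kwargs": {
  "deltas": [
    [0,0,0,1,-0.2,0,0],
    [-0.006,-0.002,-0.005,2,-0.4,0,0],
    [0,0,0,3,-0.5,0.3,0],
    [0,0,0,3.4,-0.6,0.5,0],
    [0,0,0,3.5,-0.6,0.5,0],
    [0,0,0,3.5,-0.6,0.5,0],
    [0,0,0,3.5,-0.6,0.5,0],
    [0,0,0,3.4,-0.6,0.5,0],
    [0,0,0,3,-0.5,0.5,0],
    [0,0,0,2.4,-0.5,0.5,0],
    [0,0,0,1.4,-0.3,0.2,0],
    [0,0,0,0.7,-0.1,0,0]
  ]
}}

```text
t: 19.85
tool_pos: [0.5964, 0.0161, 0.1944]
tool_rot: [-2.399, -2.028, 0.004]
contact_force: [0.9, -0.4, -3.2]
opening: 0.0144
```

Call:
{"fn": "jog_arm", "kwargs": {
  "deltas": [
    [0,0,0,0,0,0,0],
    [0,0,0,0,0,0,0],
    [0,0,0,0,0,0,0]
  ]
}}

```text
t: 20.1
tool_pos: [0.5978, 0.0123, 0.1964]
tool_rot: [2.402, 2.02, 0.001]
contact_force: [0.8, -0.3, -2.0]
opening: 0.0146
```

```bash
python3 go.py .5955 .0142 .17 80 0 0
python3 - <<'E'
from h import *
for n in("top","side"):
    im,W=cloud(n); tp=ctrl.get_obs()["tool_pos"]
    hs=cv2.cvtColor(im,cv2.COLOR_RGB2HSV)
    m=box(W,[.48,-.13,tp[2]-.05],[.72,.15,tp[2]-.006])&(hs[...,1]<70)
    g=W[m]; A=np.c_[g[:,:2]-[.5955,.0142],np.ones(len(g))]; z=g[:,2]
    for _ in range(6):
        c=np.linalg.lstsq(A,z,rcond=None)[0]; k=abs(A@c-z)<.003; A,z,g=A[k],z[k],g[k]
    print(n,len(g),"plate",rect(g),"slope",c.round(4),"TCP-plate",(tp[2]-c[2]).round(4),"tcp",tp.round(4))
    if n=="top":cv2.imwrite("pics/top5.png",cv2.resize(im[80:280,180:420,::-1],None,fx=2.5,fy=2.5))
E
```

```text
t 20.1 pos [0.5978 0.0123 0.1964] q [-0.103  0.029  1.734 -0.002  1.376  0.07 ] F [ 0.8 -0.3 -2. ] open 0.0146
axes [[0.171, 0.985, -0.002], [0.985, -0.171, 0.003], [0.002, -0.002, -1.0]]
shift cm now-axes [ 0.15 -0.26  2.64] | after-turn axes [ 0.15 -0.26  2.64]  turn tool rotvec [0.0027 0.0018 0.0022]
top 1226 plate [593.2   8.  161.2 128.   80.7] slope [-0.0034  0.005   0.1635] TCP-plate 0.0329 tcp [0.5977 0.0122 0.1964]
side 1987 plate [597.1  13.4 173.9 132.1  79.8] slope [0.0016 0.0017 0.1647] TCP-plate 0.0316 tcp [0.5977 0.0122 0.1964]
```

View pics/top5.png

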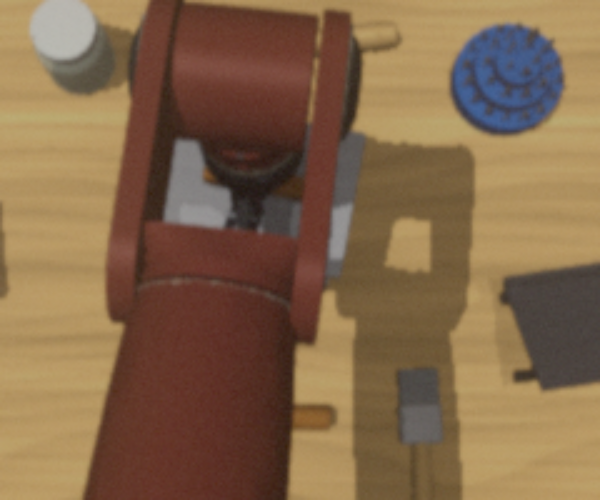

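The arm hides part of the lid from above, but the side view sees the whole plate. It lies level, square to the box within 0.5°, and about 1–2 mm off centre. I lower it with a small correction.

Call:
{"fn": "jog_arm", "kwargs": {
  "deltas": [
    [0,0,0,0.08,-0.12,1,0],
    [0,0,0,0,0,1.5,0],
    [0,0,0,0,0,1.5,0],
    [0,0,0,0,0,1.2,0],
    [0,0,0,0,0,0.8,0],
    [0,0,0,0,0,0.5,0],
    [0,0,0,0,0,0.3,0],
    [0,0,0,0,0,0,0],
    [0,0,0,0,0,0,0]
  ]
}}

```text
t: 20.95
tool_pos: [0.5969, 0.0144, 0.1286]
tool_rot: [2.401, 2.021, 0.002]
contact_force: [0.2, -0.0, -2.7]
opening: 0.0144
```

```bash
python3 go.py .5965 .0135 .108 80 0 0;python3 - <<'E'
from h import *
im,W=cloud("side"); tp=ctrl.get_obs()["tool_pos"]
hs=cv2.cvtColor(im,cv2.COLOR_RGB2HSV)
m=box(W,[.48,-.13,tp[2]-.045],[.72,.15,tp[2]-.02])&(hs[...,1]<70)
g=W[m]; print(rect(g),np.median(g[:,2])-tp[2])
cv2.imwrite("pics/side6.png",cv2.resize(im[140:300,160:360,::-1],None,fx=4,fy=3.6))
E
```

```text
t 20.95 pos [0.5969 0.0144 0.1286] q [-1.000e-01  9.300e-02  1.786e+00 -1.000e-03  1.259e+00  7.200e-02] F [ 0.2 -0.  -2.7] open 0.0144
axes [[0.17, 0.985, -0.001], [0.985, -0.17, 0.003], [0.003, -0.002, -1.0]]
shift cm now-axes [-0.09 -0.03  2.06] | after-turn axes [-0.09 -0.03  2.06]  turn tool rotvec [0.0032 0.001  0.0034]
[596.5  15.1 173.6 131.8  80.3] -0.0320319486691715
```

View pics/side6.png

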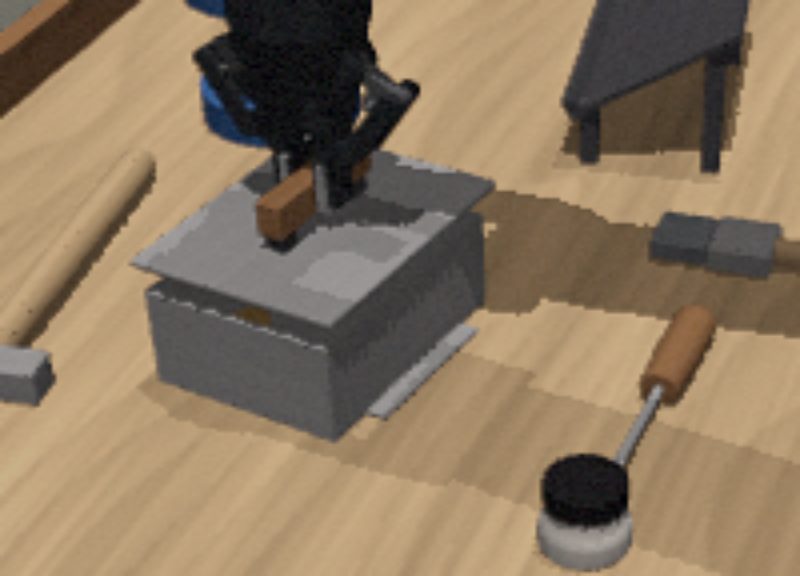

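The lid hovers squarely over the box: its near corner at (330,325) is right above the box corner at (335,350). I'll seat it slowly.

Call:
{"fn": "jog_arm", "kwargs": {
  "deltas": [
    [0,0,0,-0.05,0,0.3,0],
    [0,0,0,0,0,0.3,0],
    [0,0,0,0,0,0.2,0],
    [0,0,0,0,0,0.2,0],
    [0,0,0,0,0,0.1,0],
    [0,0,0,0,0,0,0]
  ]
}}

```text
t: 21.5
tool_pos: [0.5961, 0.014, 0.1165]
tool_rot: [2.402, 2.022, 0.0]
contact_force: [0.6, -0.3, -3.2]
opening: 0.014
```

Call:
{"fn": "jog_arm", "kwargs": {
  "deltas": [
    [0,0,0,0,0,0.2,0],
    [0,0,0,0,0,0.2,0],
    [0,0,0,0,0,0.2,0],
    [0,0,0,0,0,0.2,0],
    [0,0,0,0,0,0,0],
    [0,0,0,0,0,0,0]
  ]
}}

```text
t: 22.0
tool_pos: [0.5966, 0.0139, 0.1091]
tool_rot: [2.401, 2.022, 0.001]
contact_force: [0.1, 0.3, -1.0]
opening: 0.015
```

Call:
{"fn": "jog_arm", "kwargs": {
  "deltas": [
    [0,0,0,0,0,0.1,0],
    [0,0,0,0,0,0.1,0],
    [0,0,0,0,0,0,0],
    [0,0,0,0,0,0,0]
  ]
}}

```text
t: 22.33
tool_pos: [0.5967, 0.014, 0.1089]
tool_rot: [2.401, 2.022, 0.001]
contact_force: [-5.5, 1.2, 7.8]
opening: 0.0146
```

```bash
python3 go.py .5965 .0135 .108 80 0 0;python3 - <<'E'
from h import *
im,W=cloud("side"); 
hs=cv2.cvtColor(im,cv2.COLOR_RGB2HSV)
g=W[box(W,[.48,-.13,.067],[.72,.15,.085])&(hs[...,1]<70)]
c=np.linalg.lstsq(np.c_[g[:,:2]-[.5955,.0142],np.ones(len(g))],g[:,2],rcond=None)[0]
print(rect(g),np.median(g[:,2]),c.round(4))
E
```

```text
t 22.33 pos [0.5967 0.014  0.1089] q [-1.010e-01  1.160e-01  1.797e+00 -1.000e-03  1.226e+00  7.100e-02] F [-5.5  1.2  7.8] open 0.0146
axes [[0.17, 0.985, -0.001], [0.985, -0.17, 0.002], [0.002, -0.002, -1.0]]
shift cm now-axes [-0.05 -0.01  0.09] | after-turn axes [-0.05 -0.01  0.09]  turn tool rotvec [0.0023 0.0012 0.0035]
[596.1  13.5 174.4 132.1  79.5] 0.07712282766925523 [ 0.0013 -0.0052  0.0771]
```

The lid is seated: contact force 8 N and plate top at 77 mm. I release and retreat.

Call:
{"fn": "jog_arm", "kwargs": {
  "deltas": [
    [0,0,0,0,0,-0.1,0.3],
    [0,0,0,0,0,0,0.7],
    [0,0,0,0,0,0,1],
    [0,0,0,0,0,0,1],
    [0,0,0,0,0,0,1],
    [0,0,0,0,0,0,1],
    [0,0,0,0,0,-1,1],
    [0,0,0,0,0,-2,1],
    [0,0,0,0,0,-3,1],
    [0,0,0,0,0,-3,1],
    [0,0,0,0,0,-3,1],
    [0,0,0,0,0,-3,1]
  ]
}}

```text
t: 23.38
tool_pos: [0.596, 0.0142, 0.2603]
tool_rot: [2.401, 2.022, 0.002]
contact_force: [0.4, -0.1, 0.2]
opening: 0.0853
```

Call:
{"fn": "jog_arm", "kwargs": {
  "deltas": [
    [0,0,0,-2,0,0,1],
    [0,0,0,-4,0,0,1],
    [0,0,0,-4,0,0,1],
    [0,0,0,-4,0,0,1],
    [0,0,0,-4,0,0,1],
    [0,0,0,-4,0,0,1],
    [0,0,0,-4,0,0,1],
    [0,0,0,-2,0,0,1],
    [0,0,0,0,0,0,1],
    [0,0,0,0,0,0,1]
  ]
}}

```text
t: 24.22
tool_pos: [0.5481, -0.2627, 0.2588]
tool_rot: [2.404, 2.019, 0.002]
contact_force: [-0.1, 0.7, 0.3]
opening: 0.0854
```

```bash
python3 go.py .5965 .0135 .108;python3 - <<'E'
from h import *
for n in("top","side"):
    im,W=cloud(n); hs=cv2.cvtColor(im,cv2.COLOR_RGB2HSV)
    g=W[box(W,[.48,-.13,.068],[.72,.15,.085])&(hs[...,1]<70)]
    c=np.linalg.lstsq(np.c_[g[:,:2]-[.5955,.0142],np.ones(len(g))],g[:,2],rcond=None)[0]
    print(n,"lid",rect(g),np.median(g[:,2]),"slope",c.round(4))
    p=W[box(W,[.38,.22,.012],[.68,.42,.06])]; print(" scoop",rect(p),p.max(0).round(3))
    cv2.imwrite(f"pics/{n}7.png",im[:,:,::-1])
E
```

```text
t 24.22 pos [ 0.5481 -0.2627  0.2588] q [-0.569  0.008  1.65   0.     1.482 -0.396] F [-0.1  0.7  0.3] open 0.0854
axes [[0.173, 0.985, -0.001], [0.985, -0.173, 0.003], [0.002, -0.001, -1.0]]
shift cm now-axes [28.05 -0.04 15.06] | after-turn axes [28.05 -0.04 15.06]  turn tool rotvec [0. 0. 0.]
top lid [594.1  13.7 170.1 130.9  80.1] 0.07591102594037788 slope [ 0.0006 -0.0005  0.0759]
 scoop [511.6 315.5 194.3  71.9   5.4] [0.611 0.359 0.05 ]
side lid [596.6  15.2 172.7 133.6  80.4] 0.07719968798359361 slope [ 0.0007 -0.0051  0.0772]
 scoop [513.2 315.1 195.9  73.6   6.6] [0.615 0.361 0.05 ]
```

View pics/side7.png

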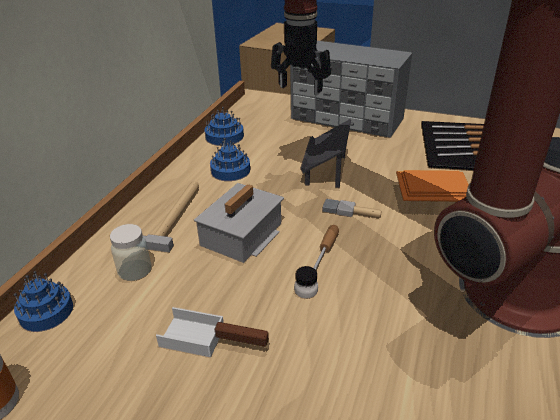

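The lid is flush on the box at (240,220), the empty scoop lies level at (215,333), and the bystanders are where they started. I'm handing in.

```bash
python3 -c "from station import ctrl; print(ctrl.finish_job())"
```

```text
the job is handed in; nothing more can be done
None
```

The job is done and handed in at about 24 s of robot time. I tipped the three stubs out of the scoop into the box, set the scoop back level where it had been, and seated the lid on the box.

**Last checks:**
- **Lid:** From the top camera, the plate's top is at 75.9 mm (76 mm when fully home). It is level within 0.1°, square to the box within about 0.1°, and about 1.5 mm off centre.
- **Stubs:** All three were seen in the box before the lid went on.
- **Scoop:** It is flat on the bench, right way up, at its old place within 2 mm.
- **Bystanders:** By eye in the last picture none of them had moved; I didn't measure this.
- **Gripper:** It is open and clear of everything.

**Where the cameras disagreed:** The side camera reads the lid about 1.3 mm higher and 2.5 mm further out in x than the top camera. It also shows a 0.3° tilt that the top camera does not. All of this is within tolerance and close to the stated 2 mm calibration error.

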